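# Swing a bezel mandrel plumb in the fingers and snap it into its tool clip

## Task

Put the round bezel mandrel that lies on the green mat back in the empty spring clip of the clip rail. Pinch it by its wooden knob, hard enough that it comes up clear of the mat still lying more or less level, then ease your grip until the steel swings down and hangs plumb under the knob, and grip firmly again before you carry it over and press its neck back into the empty clip until it snaps home. Leave it hanging there by itself, without disturbing the other mandrels or the things about the bench.

Things in the scene. Friction and masses are not known exactly. Their poses are not given: they have to be found in the camera images.
- knob (a point): Centre of the dark wooden ball knob (28 mm across) of the bezel mandrel to be put away, a steel forming tool 184 mm long. Its x axis runs along the mandrel from tip to knob: nearly level (knob end 4 degrees up) while it lies, straight up when it hangs plumb. It lies on the mat with the knob centre 19 mm above the bench.
- mandrel: The same mandrel; origin and axes as knob. Along it from the knob centre toward the tip: brass ferrule 19 mm across to 20 mm; bare round steel neck 12 mm across, 20 to 40 mm; square bolster 24 mm across, 40 to 52 mm; round taper 18 mm across falling to 8 mm at the tip, 170 mm away. Mass about 0.2 kg, balance point about 75 mm from the knob centre.
- neck (a point): Point on the axis of the mandrel's neck, 26 mm from the knob centre (axes as knob); it is at a clip's centre when the mandrel hangs there. Pinched across the knob, the mandrel stays level under a hard grip (60 N or more); from about 30 N down it turns about the line between the fingers, and at 4 to 8 N it hangs within some degrees of plumb without slipping out.
- tip (a point): Thin end of the mandrel, 170 mm from the knob centre (axes as knob).
- rack: Clip rail, fixed: upright pale wooden board 270 mm wide, 16 thick, 196 high. Origin on the bench under the middle of its front face; x square into the board, away from the robot; y along it to the left. Two feet at y = +-118 mm reach 20 mm in front of the face (20 wide, 16 high). Four spring clips on the face at y = -90, -30, 30, 90 mm; three hold other mandrels, one is empty.
- clip_0 (a point): Centre of the rightmost spring clip (seen from the robot), 22 mm in front of the board's face, 190 mm above the bench; axes as rack. Clips are 12 mm high (6 above and below this point). Two sprung steel jaws, flared to 22 mm at the front, take a 12 mm neck pushed in along +x with about 5 N.
- clip_1 (a point): Centre of the second clip from the right, as clip_0. The jaws pinch 5 mm in front of this centre and their lips reach 16 mm in front of it.
- clip_2 (a point): Centre of the third clip from the right, as clip_0. When a mandrel hangs in a clip its ferrule stands on the jaws, with the knob centre 26 mm above the clip's centre and the tip 46 mm above the bench.
- clip_3 (a point): Centre of the leftmost clip, as clip_0.
- square_mandrel: Another mandrel of the same size with a lighter wooden knob, square taper, hanging loose in one of the clips, knob up; origin at its knob centre. Leave it alone.
- hex_mandrel: As square_mandrel, six-sided taper, in another clip. Leave it alone.
- octagon_mandrel: As square_mandrel, eight-sided taper, in another clip. Leave it alone.
- mat: Fixed dark green cutting mat with a pale grid, 190 x 300 x 3 mm under the mandrel; origin under its centre, x across its 190 mm.
- jar_1: Small glass jar with black cap, 43 mm across, 66 mm high, standing on the bench; origin at its foot. Leave it alone.
- flux_tin: Small round black tin 41 mm across, 24 mm high, standing on the mat; origin at its foot. Leave it alone.
- needle_file: File with beech handle, 200 mm long, 21 mm high, lying along its y axis on the mat; origin under its middle. Leave it alone.
- masking_tape: Roll of tape 100 mm across, 24 mm high, lying on the bench; origin under its centre. Leave it alone.
- screwdriver: Screwdriver with red handle, 170 mm long, 21 mm high, lying along its y axis; origin under its middle. Leave it alone.
- pliers_round: Small pliers with blue handles, 140 mm long, 12 mm high, lying; origin under the middle. Leave them alone.
- enamel_dish: Shallow white dish 75 mm across, 15 mm high; origin under its centre. Leave it alone.
- tweezers: Steel tweezers 150 mm long, 9 mm high, lying along y; origin under the middle. Leave them alone.
- letter_punch: Small square steel punch 63 mm long, 8 mm high, lying on the bench beneath the empty clip, well below a hanging mandrel's tip (which is 46 mm above the bench). Leave it alone.

How it is judged (in metres and radians):
On the way, in this order (a step that is already met when the one before it is completed fails the run):
1. the mandrel is held by its knob clear of the mat and the rail, still more or less level (more than 50 degrees from plumb) (contact force between the fingers and mandrel above 1 N and distance between the grasp point and knob below 0.04 m and height (world z) of knob above 0.1 m and height (world z) of tip above 0.05 m and contact force between mandrel and rack below 0.1 N and angle between mandrel's own x axis and vertical above 0.87 rad), for 0.2 s.
2. the mandrel is held firmly by its knob (25 N a finger or more), knob up and within 15 degrees of plumb, clear of the bench and the rail and no longer swinging (contact force between the fingers and mandrel above 50 N and distance between the grasp point and knob below 0.04 m and height (world z) of knob above 0.1 m and height (world z) of tip above 0.05 m and contact force between mandrel and rack below 0.1 N and angle between mandrel's own x axis and vertical below 0.26 rad and angular speed of mandrel below 0.8 rad/s), for 0.2 s.
At the end, for the whole second after the job is handed in: The mandrel hangs by itself in the empty clip: the neck point within 7 mm of a clip's centre, knob up and within 8 degrees of plumb, at rest; each of the other three mandrels is within 8 mm of where it hung ((distance between neck and clip_0 below 0.007 m or distance between neck and clip_1 below 0.007 m or distance between neck and clip_2 below 0.007 m or distance between neck and clip_3 below 0.007 m) and angle between mandrel's own x axis and vertical below 0.14 rad and linear speed of mandrel below 0.04 m/s and angular speed of mandrel below 0.5 rad/s and distance of each of square_mandrel, hex_mandrel, octagon_mandrel from where it was at the start of the episode below 0.008 m); the robot touches nothing.
It fails at once if another mandrel is knocked (its knob moved by more than 15 mm) (distance of any of square_mandrel, hex_mandrel, octagon_mandrel from where it was at the start of the episode above 0.015 m).
It fails at once if something about the bench is pushed by more than 15 mm (distance of any of jar_1, flux_tin, masking_tape, needle_file, screwdriver, pliers_round, enamel_dish, tweezers, letter_punch from where it was at the start of the episode above 0.015 m).
It fails at once if the jar is tipped by more than 25 degrees (angle between jar_1's own z axis and vertical above 0.44 rad).
It also fails if it takes over 58 s, if anything falls off the work surface, if the arm or the gripper's body presses on something with over 40 N, if the wrist force passes 120 N, or if a joint passes its speed limit or range.

## Robot

A 6-joint arm with a two-finger parallel gripper is mounted at the origin on a cart in front of the work surface, level with it; the furniture and walls round the work are solid. World frame = base frame: x ahead of the robot, y to its left, z up, the work surface at z = 0. Lengths are in mm, angles in rad, forces in N, time in s.
With the tool pointing down it reaches from about 400 to 925 mm from the base axis. Payload 12.5 kg.
Tool frame: the origin (TCP) lies at the centre of the arm's flange, where the gripper is bolted on; the fingertips stand 190 mm ahead of it and the grasp point (between the pads) lies 171 mm ahead of it; z points along the fingers, y is the line along which they close (so a half turn about z gives the same grasp; the last joint's range is limited). The gripper opens to 95 mm and grips with 3 to 60 N. Pads are 20 mm wide; open, the fingers measure 119 mm over their backs; the gripper's body (75 mm by 180 mm) begins 59 mm behind the grasp point.
Start: joints at [1.112, 0.491, 1.559, -0, 1.092, -0.106], TCP at [215.931, 586.514, 404.761] pointing down, gripper open.
Joint ranges: [-3.1, 3.1], [-0.84, 2.19], [0.05, 2.79], [-1.13, 4.28], [0.06, 2.93], [-2.69, 2.69]. Speed limits (rad/s): [2.22, 2.22, 2.79, 3.14, 3.14, 3.14].

## Interface

Orientations are given as [roll, pitch, yaw] about the fixed x, y, z axes, in that order (R = Rz(yaw) Ry(pitch) Rx(roll)).
In Python, from cell import env, read_camera, search_frame, cut_out gives the robot as it stands. The module is installed in compiled form; this text tells all that it offers.
- The arm moves only by the tool move_arm, never from a script. Its argument "commands" is a list of rows, each a list of 3 entries, a list of its own where there are three numbers: the shift along the world's x, y, z normalised to -1 to 1, where 1 is 0.03 m, then the turn about the world's z normalised to -1 to 1, where 1 is 0.08 rad, then the opening, from -1 (shut) to 1 (fully open), so that 0 is half open. A call has 1 to 20 rows; each row shifts and turns the commanded pose from where the row before left it; what a row does not reach is not made up. A row lasts 1/12 s, in which the tool goes at most 41.7 mm and 7.16 degrees, less where a joint would pass 70% of its speed; a pose out of reach is approached as far as the arm can. A call with a number of a shift or a turn outside -1 to 1 is refused whole. A call with a gripper value outside its range is refused whole. The fingers move at their own pace and stop on an object; the grip force is fixed at half the most. Time passes only in rows, so rows that do not move let the fingers close. It gives the time, the measured TCP pose, the force, the opening and the grip force at its end, in the units of the state.
- env.state(): the state, without advancing time (a new reading comes with each control period).
- read_camera(name): name is "side" or "top" or "wrist"; returns a dict with "image" (420x560x3 uint8, red, green, blue), "fx", "fy", "cx", "cy" (pixels), "rvec" (rotation vector, rad) and "tvec" (3), from world to camera coordinates, as OpenCV has them. Camera axes: x right, y down, z forward; pixel columns grow to the right and rows downward; lengths in mm; the calibration is good to about 2 mm. The wrist camera is an equidistant fisheye: a pixel r from the principal point sees the ray r / f radians off the axis. A picture is of the moment at which its call begins. There is no depth.
- env.job_done(): hands the job in; it is judged then, once.
Trained networks look in a picture, given as the dict that the camera call returned (one of the last four; its "shot" number tells which), for a name from the list of things; names that differ only in an ending like _2 or _b are one class to them, and where a whole thing is asked for, a point or a joint stands for the part that bears it (a point fixed in the world has none). Each returns a list of dicts, best first, with "confidence" (0 to 1); they miss things now and then, are a little off and sometimes report something else, mostly with a low value. They report only what shows in the picture. A call takes as long as a camera call.
- search_frame(thing, picture): "at" ([column, row] in pixels, amid what is visible of it).
- cut_out(thing, picture): "region" (420x560 bool, what is visible of it) and "at" ([column, row] in pixels, amid what is visible of it).
The state is a dict: "t": time; "joints": joint angles; "qvel": joint speeds; "tau": joint torques, N m; "eef_pos": TCP position; "tcp_rot": TCP orientation; "ft_force": force on the tool from outside, world axes, zero at the start; "moment": the same for the moment, N m; "opening": opening from 0.0 (shut) to 1.0 (fully open); "grip_force": force on a finger pad.
Only numpy, scipy, OpenCV 4.12 (cv2) and the standard library are available. Lean on these libraries where they do the work, as an engineer would, in place of code of your own. Each camera call takes 0.05 s, during which the arm holds its last target. There are 200 camera calls.

## Working session

There is one attempt and no reset: what is moved stays moved. The work goes in short steps, Python scripts to look and compute and a tool call to move; the robot and the scene stay as the last step left them, time stands still between calls to the robot, and variables do not carry over. Pictures are saved under pics/ and viewed, at most 10 in all, crops included, and the job is handed in when it is done.

Besides the shell and the picture viewer there is one more tool, called after "Request:" as name(argument=value, ...) on one line, values as JSON. move_arm: Moves the arm, as the interface text tells. Its arguments: {"type":"object","properties":{"commands":{"type":"array","items":{"type":"array"}}},"required":["commands"]}

```bash
mkdir -p pics
cat > h.py <<'E'
import numpy as np, cv2
from cell import env, read_camera, search_frame, cut_out
def ray(p,uv):
    R=cv2.Rodrigues(np.array(p["rvec"],float))[0]; t=np.array(p["tvec"],float).ravel()
    d=np.array([(uv[0]-p["cx"])/p["fx"],(uv[1]-p["cy"])/p["fy"],1.])
    if p.get("fish"):
        m=d[:2].copy(); m*=1; r=np.hypot(*m); d=np.array([*(m/max(r,1e-9)*np.sin(r)),np.cos(r)])
    return -R.T@t, R.T@d/np.linalg.norm(d)
def onz(p,uv,z):
    c,d=ray(p,uv); return c+d*(z-c[2])/d[2]
def tri(obs):
    A=np.zeros((3,3));b=np.zeros(3)
    for p,uv in obs:
        c,d=ray(p,uv);M=np.eye(3)-np.outer(d,d);A+=M;b+=M@c
    return np.linalg.solve(A,b)
def proj(p,X):
    return cv2.projectPoints(np.array(X,float).reshape(-1,1,3),np.array(p["rvec"],float),np.array(p["tvec"],float),np.array([[p["fx"],0,p["cx"]],[0,p["fy"],p["cy"]],[0,0,1.]]),None)[0].reshape(-1,2)
def cam(n):
    p=read_camera(n); p["fish"]=n=="wrist"; return p
def save(p,f): cv2.imwrite("pics/"+f,p["image"][:,:,::-1])
E
python3 - <<'E'
from h import *
np.set_printoptions(precision=1,suppress=True)
s=env.state();print(s)
P={n:cam(n) for n in("top","side")}
save(P["top"],"top0.png");save(P["side"],"side0.png")
for n,p in P.items():
    c,d=ray(p,(p["cx"],p["cy"]));print(n,c,d,p["fx"])
Z=dict(knob=19,tip=7,neck=17,clip_0=190,clip_1=190,clip_2=190,clip_3=190,square_mandrel=216,hex_mandrel=216,octagon_mandrel=216,jar_1=33,flux_tin=12,needle_file=10,masking_tape=12,letter_punch=4,rack=100)
for k,z in Z.items():
    o=[]
    for n,p in P.items():
        r=search_frame(k,p)[:2]
        for q in r: print(k,n,np.array(q["at"]),round(q["confidence"],2),onz(p,q["at"],z)[:2])
        if r:o.append((p,r[0]["at"]))
    if len(o)==2:print("   tri",tri(o))
E
```

```text
{'t': 0.0, 'joints': array([ 1.1,  0.5,  1.6, -0. ,  1.1, -0.1]), 'qvel': array([ 0.,  0., -0.,  0.,  0., -0.]), 'tau': array([  0. , -61.3, -25.8,   0.1,   0. ,  -0. ]), 'eef_pos': array([215.9, 586.5, 404.2]), 'tcp_rot': array([-3.1, -0. ,  2.8]), 'ft_force': array([0.1, 0.6, 0.6]), 'moment': array([-0.,  0.,  0.]), 'grip_force': 0.0, 'opening': 0.9991541756554674}
top [ 310.5  -39.  1441.1] [ 0.2  0.  -1. ] 478.0080128611985
side [  -6.   893.4 1104.3] [ 0.4 -0.6 -0.7] 446.9421753557641
knob top [329.3 228.3] 0.84 [ 508.3 -176.7]
knob side [305.8 216.9] 0.69 [ 511.8 -157. ]
   tri [ 515.8 -176.8    0.1]
tip top [324.4 231.7] 0.83 [ 499.8 -162.8]
tip side [311.  217.7] 0.66 [ 499.3 -174.2]
   tri [ 496.2 -162.5   18.4]
neck top [327.2 230.3] 0.87 [ 502.6 -170.4]
neck side [312.4 215.6] 0.53 [ 495.4 -176.8]
neck side [228.2 224.2] 0.41 [732.    9.3]
   tri [ 497.8 -171.5   21.2]
clip_0 top [249.3 172.6] 0.72 [639.2  50.8]
clip_0 top [303.2 265.7] 0.56 [387.2 -89.2]
clip_0 side [231.2 223.9] 0.8 [607.6 144.5]
clip_0 side [237.7 213.1] 0.31 [617.7  95.8]
   tri [670.7  60.2  88.2]
cli
[... 1029 characters left out ...]
52.3 203.9] 0.72 [ 706.7 -108.6]
   tri [497.9 112.8 283.2]
flux_tin top [373.3 228.8] 0.47 [ 505.8 -310. ]
flux_tin side [228.3 224.1] 0.7 [735.3   4.6]
flux_tin side [323.5 193.7] 0.51 [ 517.2 -312.1]
   tri [ 662.  -203.6  -87. ]
needle_file top [299.7 264.4] 0.65 [402.3 -86. ]
needle_file top [373.  231.4] 0.16 [ 498.2 -309.1]
masking_tape top [209.  220.4] 0.86 [538.7 185.9]
masking_tape side [245.7 280.3] 0.51 [542.3 185. ]
   tri [539.7 186.1  14.3]
letter_punch top [224.8 188.2] 0.57 [639.7 139.7]
letter_punch side [245.8 283.7] 0.25 [538.7 190.8]
   tri [623.9 137.9 -88.4]
rack top [253.7 173.2] 0.69 [660.9  44.5]
rack side [227.9 225.9] 0.83 [671.9  83.8]
   tri [682.3  52.4  64.4]
```

Run:
```python
import cv2
a=cv2.imread("pics/top0.png");b=cv2.imread("pics/side0.png")
cv2.imwrite("pics/a.png",cv2.resize(a[140:290,190:390],(800,600),interpolation=cv2.INTER_CUBIC))
cv2.imwrite("pics/b.png",cv2.resize(b[150:300,180:380],(800,600),interpolation=cv2.INTER_CUBIC))
```

```text
(no output)
```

View pics/a.png

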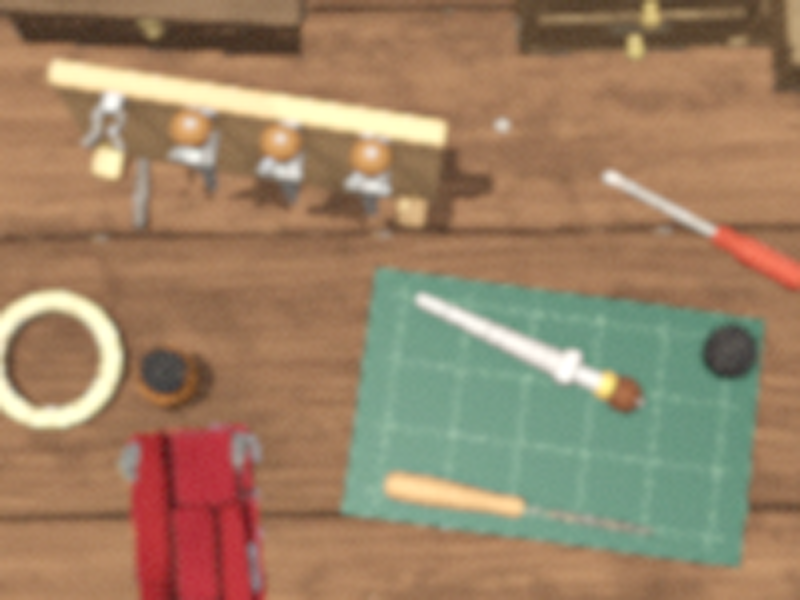

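View pics/b.png

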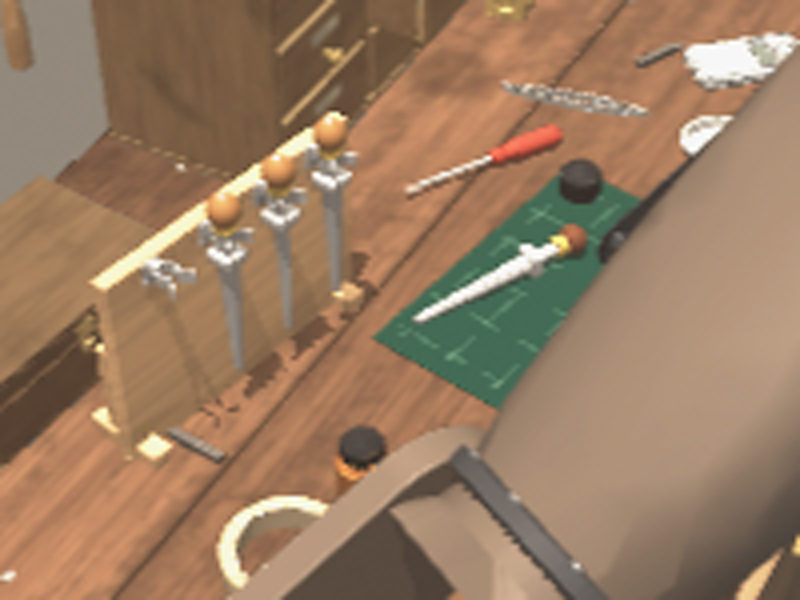

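The empty clip is the leftmost (clip_3; top image px ≈ (217,167), side ≈ (221,218)). The target's knob is at top (345.5,237.5) and side (323,209.5), with the tip at top (294.5,214.5). The letter punch is under the clip and the jar is at top (232,232).

Run:
```python
from h import *
np.set_printoptions(precision=1,suppress=True)
P={n:cam(n) for n in("top","side")};T,S=P["top"],P["side"]
f=lambda x,y,o:np.array([x/4+o[0],y/4+o[1]])
t=lambda x,y:f(x,y,(190,140)); s=lambda x,y:f(x,y,(180,150))
for n in("knob","tip"):
  for k,p in P.items():
    for q in cut_out(n,p)[:2]:
        m=np.argwhere(q["region"]);print(n,k,q["confidence"],len(m),m.min(0),m.max(0))
k=onz(T,t(622,390),19);k2=tri([(T,t(622,390)),(S,s(572,238))]);tip=onz(T,t(418,298),7)
print("knob",k,k2,"tip",tip,"dist",np.linalg.norm(k-tip),"axis yaw",np.arctan2(*(k-tip)[1::-1]))
K=[onz(T,t(*u),216) for u in((371,155),(281,140),(190,127))]
K2=[tri([(T,t(*u)),(S,s(*v))]) for u,v in(((371,155),(331,132)),((281,140),(279,172)),((190,127),(225,210)))]
print("knobs z216",K,"\ntri",K2)
print("clip3 extrap",K[2]+(K[2]-K[0])/2,"spacing",np.linalg.norm(K[0]-K[2])/2, "tri",tri([(T,t(108,108)),(S,s(163,272))]), "z190",onz(T,t(108,108),190))
e=[onz(T,t(*u),196) for u in((47,83),(447,142))];print("front top edge",e, np.linalg.norm(e[0]-e[1]))
print("jar",onz(T,t(165,372),60),"tape",onz(T,t(55,360),24),"punch",onz(T,t(141,193),6))
st=env.state();print(st["tcp_rot"],st["eef_pos"]); R=cv2.Rodrigues
from scipy.spatial.transform import Rotation as Ro
print(Ro.from_euler("xyz",st["tcp_rot"]).as_matrix())
```

```text
knob top 0.54 218 [215 297] [242 350]
knob side 0.64 138 [207 291] [226 325]
knob side 0.56 2646 [183 203] [265 270]
tip top 0.74 326 [214 295] [242 350]
tip top 0.72 120 [222 367] [233 378]
tip side 0.68 170 [207 288] [227 325]
knob [ 479.8 -224.3   19. ] [ 478.6 -225.2   16.4] tip [553.9 -73.4   7. ] dist 168.55489755047347 axis yaw -2.0268574870866907
knobs z216 [array([614.4, -39.2, 216. ]), array([625.4,  20. , 216. ]), array([635.2,  80.1, 216. ])] 
tri [array([613.2, -39.7, 215. ]), array([624.7,  19.5, 211.8]), array([634. ,  79.6, 213.9])]
clip3 extrap [645.6 139.8 216. ] spacing 60.54164146261773 tri [654.2 137.3 187.4] z190 [656.1 138.1 190. ]
front top edge [array([672.5, 178.6, 196. ]), array([627.5, -90.2, 196. ])] 272.5369465171908
jar [492.9 113.   60. ] tape [507.9 199.3  24. ] punch [639.1 138.1   6. ]
[3.1 0.  2.8] [215.9 586.5 404.8]
[[-0.9  0.3  0. ]
 [ 0.3  0.9  0. ]
 [-0.   0.  -1. ]]
```

Request:
move_arm(commands=[[[0.556,-0.944,0],-1,1],[[0.556,-0.944,0],-1,1],[[0.556,-0.944,0],-1,1],[[0.556,-0.944,0],-1,1],[[0.556,-0.944,0],-1,1],[[0.556,-0.944,0],-1,1],[[0.556,-0.944,0],-1,1],[[0.556,-0.944,0],-1,1],[[0.556,-0.944,0],-1,1],[[0.556,-0.944,0],-1,1],[[0.556,-0.944,0],-1,1],[[0.556,-0.944,0],-1,1],[[0.12,-0.95,0],-1,1],[[0.12,-0.95,0],-1,1],[[0.12,-0.95,0],-1,1],[[0.12,-0.95,0],-1,1],[[0.12,-0.95,0],-1,1],[[0.12,-0.95,0],-1,1],[[0.12,-0.95,0],-1,1],[[0.12,-0.95,0],-1,1]])

```text
t: 3.67
eef_pos: [444.8, 17.3, 405.0]
tcp_rot: [3.141, -0.0, 1.185]
ft_force: [1.0, -0.3, -0.1]
opening: 1.001
grip_force: 0.0
```

Request:
move_arm(commands=[[[0.128,-0.9,-0.35],-0.9,1],[[0.128,-0.9,-0.35],0,1],[[0.128,-0.9,-0.35],0,1],[[0.128,-0.9,-0.35],0,1],[[0.128,-0.9,-0.35],0,1],[[0.128,-0.9,-0.35],0,1],[[0.128,-0.9,-0.35],0,1],[[0.128,-0.9,-0.35],0,1],[[0.128,-0.9,-0.35],0,1],[[0,0,0],0,1],[[0,0,0],0,1],[[0,0,0],0,1]])

```text
t: 4.67
eef_pos: [479.3, -223.9, 310.4]
tcp_rot: [-3.141, -0.0, 1.117]
ft_force: [-0.3, 0.0, -0.0]
opening: 1.0
grip_force: 0.0
```

Run:
```python
from h import *
np.set_printoptions(precision=1,suppress=True)
w=cam("wrist");save(w,"w1.png")
c,d=ray(w,(w["cx"],w["cy"]));print(c,d,w["fx"],w["cx"],w["cy"])
for n,z in(("knob",19),("tip",7),("neck",17)):
    for q in search_frame(n,w)[:2]: print(n,q["confidence"],q["at"],onz(w,q["at"],z))
T=cam("top")
for q in cut_out("knob",T)[:1]:
    m=np.argwhere(q["region"]);print(m.min(0),m.max(0))
```

```text
[ 510.3 -161.   291.4] [-0.1 -0.2 -1. ] 325.19226210127806 276.85678651053405 205.7013916472489
knob 0.83 [277.7, 143.2] [ 504.3 -174.8   19. ]
tip 0.91 [277.1, 142.0] [ 504.  -174.3    7. ]
tip 0.31 [341.4, 262.7] [ 510.  -304.1    7. ]
neck 0.62 [278.1, 139.1] [ 506.1 -172.    17. ]
[166 233] [186 244]
```

View pics/w1.png

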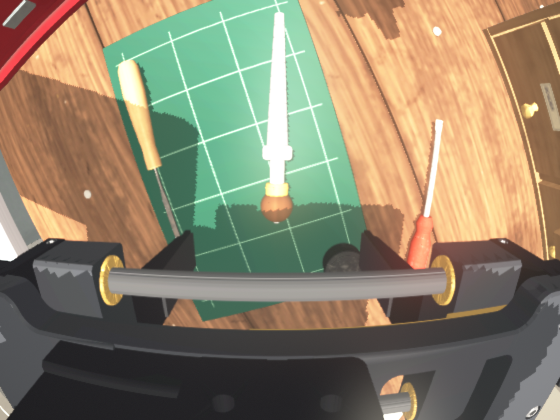

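Run:
```python
from h import *
np.set_printoptions(precision=1,suppress=True)
w=cam("wrist")
k=onz(w,(277,206),19);t=onz(w,(279,13),7);print(k,t,np.linalg.norm(k-t),np.arctan2(*(k-t)[1::-1]), "neck",onz(w,(277.5,170),17),env.state()["tcp_rot"])
```

```text
[ 480.6 -223.2   19. ] [557.2 -69.7   7. ] 171.93122714949024 -2.0337721462191327 neck [ 494.6 -195.4   17. ] [3.1 0.  1.1]
```

The wrist view agrees: knob at (277,206), giving world (480,-224), with the axis square to the fingers and the tin (345,260) clear of them. I'll go down and close.

Request:
move_arm(commands=[[[0.03,0,-0.75],-0.1,1],[[0,0,-0.75],0,1],[[0,0,-0.75],0,1],[[0,0,-0.75],0,1],[[0,0,-0.75],0,0.6],[[0,0,0],0,0.2],[[0,0,0],0,-0.2],[[0,0,0],0,-1],[[0,0,0],0,-1],[[0,0,0],0,-1],[[0,0,0],0,-1],[[0,0,0],0,-1],[[0,0,0],0,-1],[[0,0,0],0,-1]])

```text
t: 6.18
eef_pos: [480.3, -224.3, 197.9]
tcp_rot: [3.141, 0.0, 1.109]
ft_force: [0.4, 0.0, -0.0]
opening: 0.356
grip_force: 0.0
```

Request:
move_arm(commands=[[[0,0,0],0,-1],[[0,0,0],0,-1],[[0,0,0],0,-1],[[0,0,0],0,-1]])

```text
t: 6.52
eef_pos: [480.3, -224.3, 197.8]
tcp_rot: [-3.142, 0.0, 1.109]
ft_force: [-0.1, 0.8, 1.3]
opening: 0.283
grip_force: 30.0
```

Request:
move_arm(commands=[[[0,0,0.1],0,-1],[[0,0,0.2],0,-1],[[0,0,0.3],0,-1],[[0,0,0.4],0,-1],[[0,0,0.4],0,-1],[[0,0,0.4],0,-1],[[0,0,0.4],0,-1],[[0,0,0.4],0,-1],[[0,0,0.4],0,-1],[[0,0,0.4],0,-1],[[0,0,0.4],0,-1],[[0,0,0.3],0,-1],[[0,0,0.2],0,-1],[[0,0,0.1],0,-1],[[0,0,0],0,-1],[[0,0,0],0,-1]])

```text
t: 7.85
eef_pos: [480.2, -224.3, 329.5]
tcp_rot: [-3.141, -0.0, 1.109]
ft_force: [0.4, -0.1, -3.0]
opening: 0.278
grip_force: 30.0
```

Run:
```python
from h import *
s=cam("side");w=cam("wrist");b=s["image"][130:280,200:380]
cv2.imwrite("pics/c.png",np.hstack([cv2.resize(b,(480,400),interpolation=2),cv2.resize(w["image"],(320,400))])[:,:,::-1]);print(env.state()["moment"],env.state()["ft_force"],env.state()["grip_force"])
```

```text
[-0.14997355  0.14494979 -0.02414617] [ 0.1659751   0.32992495 -2.49128571] 29.999607503414154
```

View pics/c.png

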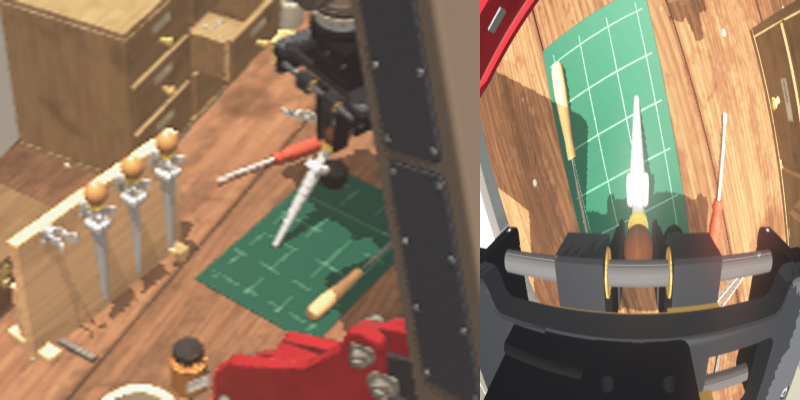

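```bash
cat > tilt.py <<'E'
from h import *
from scipy.optimize import brentq
def tilt(w,uv):
    e=env.state()["eef_pos"]; k=np.array([e[0],e[1],e[2]-178])
    c,d=ray(w,uv); L=np.roots([1,2*d@(c-k),(c-k)@(c-k)-170**2]); 
    for l in L:
        if abs(l.imag)<1e-9:
            t=c+d*l.real; print("tip",t.round(),"deg from plumb",np.degrees(np.arccos((k-t)[2]/170)).round(1))
        else: t=c+d*l.real; print("tangent tip",t.round(),"dist",np.linalg.norm(t-k))
E
python3 -c "
from tilt import *
w=cam('wrist');tilt(w,(271,102))"
```

```text
tip [ 516. -140.    8.] deg from plumb 32.7
tip [ 512. -161.  306.] deg from plumb 155.5
```

```bash
python3 -c "
from tilt import *
w=cam('wrist');s=cam('side');print(tri([(w,(271,102)),(s,(303.5,221.1))]));tilt(w,(271,102))
print(tri([(w,(277,193)),(s,(200+320*.375,130+170*.375))]))
print(env.state()['moment'],env.state()['ft_force'])
k=np.array([480.3,-224.3,151])
import math
for a in (30,40,50,60,70,80):
  t=k+170*np.array([.45*math.sin(math.radians(a)),.893*math.sin(math.radians(a)),-math.cos(math.radians(a))]);print(a,t.round(),proj(s,t))
cv2.imwrite('pics/d.png',cv2.resize(w['image'][60:260,180:380],(600,600),interpolation=2)[:,:,::-1])
"
```

```text
[ 514.56306617 -140.87795741   10.63440673]
tip [ 516. -140.    8.] deg from plumb 32.7
tip [ 512. -161.  306.] deg from plumb 155.5
[ 488.23644574 -203.77418039  101.43012249]
[-0.19162551  0.16467299  0.0104519 ] [-0.20592722 -0.30275072 -2.59029255]
30 [ 519. -148.    4.] [[302.88978525 220.80462308]]
40 [ 529. -127.   21.] [[297.39852011 219.91801964]]
50 [ 539. -108.   42.] [[292.55474646 217.81834184]]
60 [547. -93.  66.] [[288.52862561 214.51390218]]
70 [552. -82.  93.] [[285.48082095 210.05100194]]
80 [556. -75. 121.] [[283.55403279 204.51932418]]
```

View pics/d.png

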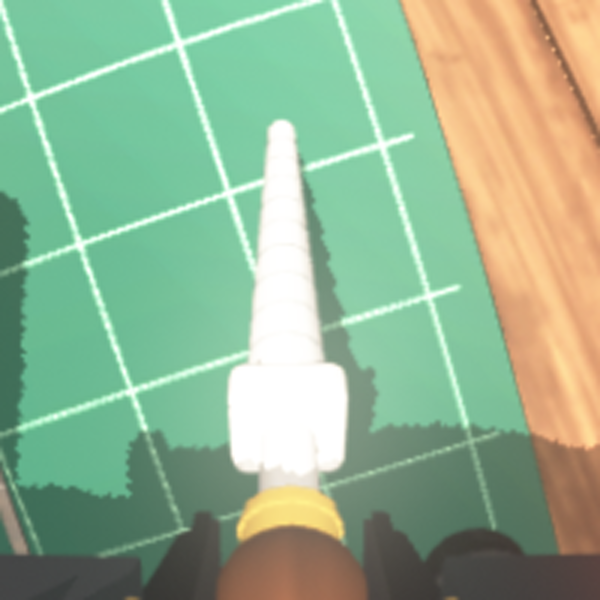

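At 30 N a finger, the most this interface gives, the mandrel sagged to about 33° from plumb (wrist tip (271,102), bolster about (277,200)). That's too steep for the level step. I'll lay it back down and grip nearer the balance point, across the flat bolster but still within 40 mm of the knob, for the level lift.

Request:
move_arm(commands=[[[0,0,-0.15],0,-1],[[0,0,-0.3],0,-1],[[0,0,-0.35],0,-1],[[0,0,-0.35],0,-1],[[0,0,-0.35],0,-1],[[0,0,-0.35],0,-1],[[0,0,-0.35],0,-1],[[0,0,-0.35],0,-1],[[0,0,-0.35],0,-1],[[0,0,-0.35],0,-1],[[0,0,-0.35],0,-1],[[0,0,-0.3],0,-1],[[0,0,-0.25],0,-1],[[0,0,-0.15],0,-1],[[0,0,-0.05],0,-1],[[0,0,0],0,0.2],[[0,0,0],0,0.2],[[0,0,0],0,0.2],[[0,0,0],0,0.2]])

```text
t: 9.68
eef_pos: [480.4, -224.3, 199.6]
tcp_rot: [3.141, 0.0, 1.109]
ft_force: [0.3, -0.5, 0.3]
opening: 0.506
grip_force: 0.0
```

```bash
python3 -c "
from tilt import *
w=cam('wrist');print(env.state()['eef_pos'],env.state()['opening'],env.state()['ft_force'])
cv2.imwrite('pics/e.png',cv2.resize(w['image'][:300,130:430],(600,600),interpolation=2)[:,:,::-1])
"
```

```text
[ 480.42514708 -224.30461182  199.61509615] 0.541844424485781 [-0.03002872  0.05637098 -0.52498277]
```

View pics/e.png

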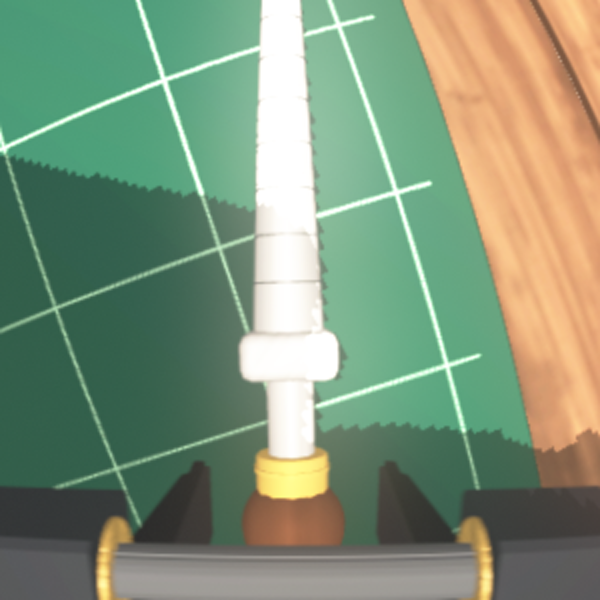

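```bash
python3 -c "
from tilt import *
w=cam('wrist')
f=lambda x,y:(130+x/2,y/2)
# top surface points: ferrule front end top (20mm), bolster back/front faces top edge
for n,u,z in(('ferrule end',f(292,457),17.6+9.5),('bolster back',f(290,380),28),('bolster front',f(289,333),27)): 
  p=onz(w,u,z);print(n,p, 'along axis from TCP',(p-env.state()['eef_pos'])[:2]@[.447,.894],'lat',(p-env.state()['eef_pos'])[:2]@[.894,-.447])
"
```

```text
ferrule end [ 489.21000493 -206.74056432   27.1       ] along axis from TCP 19.638077010941203 lat 0.033636907104982336
bolster back [ 497.54834566 -188.93546583   28.        ] along axis from TCP 39.28307336762152 lat -0.4707655042021439
bolster front [ 502.33282339 -178.80098039   27.        ] along axis from TCP 50.481964899514054 lat -0.7235574074065667
```

Request:
move_arm(commands=[[[0.27,0.537,-0.08],0,0.2],[[0.27,0.537,0],0,0.2],[[0,0,0],0,-1],[[0,0,0],0,-1],[[0,0,0],0,-1],[[0,0,0],0,-1],[[0,0,0],0,-1],[[0,0,0],0,-1],[[0,0,0],0,-1],[[0,0,0],0,-1]])

```text
t: 10.62
eef_pos: [496.4, -192.4, 196.9]
tcp_rot: [3.142, 0.0, 1.108]
ft_force: [-0.7, -2.0, 1.4]
opening: 0.246
grip_force: 30.0
```

Request:
move_arm(commands=[[[0,0,0.1],0,-1],[[0,0,0.2],0,-1],[[0,0,0.35],0,-1],[[0,0,0.4],0,-1],[[0,0,0.4],0,-1],[[0,0,0.4],0,-1],[[0,0,0.4],0,-1],[[0,0,0.4],0,-1],[[0,0,0.4],0,-1],[[0,0,0.35],0,-1],[[0,0,0.2],0,-1],[[0,0,0.1],0,-1],[[0,0,0],0,-1],[[0,0,0],0,-1],[[0,0,0],0,-1],[[0,0,0],0,-1]])

```text
t: 11.95
eef_pos: [496.5, -192.1, 307.3]
tcp_rot: [-3.141, -0.0, 1.109]
ft_force: [0.1, -0.3, -2.3]
opening: 0.249
grip_force: 29.9
```

```bash
python3 -c "
from tilt import *
s=cam('side');w=cam('wrist');b=s['image'][130:280,200:380]
cv2.imwrite('pics/g.png',np.hstack([cv2.resize(b,(480,400),interpolation=2),cv2.resize(w['image'],(320,400))])[:,:,::-1]);print(env.state()['eef_pos'],env.state()['moment'],env.state()['ft_force'],env.state()['grip_force'],env.state()['opening'])
for a in (60,90,110):
  k=env.state()['eef_pos']-np.array([.447*36,.894*36,178]);a=np.radians(a);t=k+170*np.array([.447*np.sin(a),.894*np.sin(a),-np.cos(a)]);print(t,proj(s,t),proj(s,k))
"
```

```text
[ 496.55719164 -192.1180066   307.45244847] [-0.20118371  0.1524121   0.0255739 ] [ 0.5246458   0.09979208 -2.65240993] 29.937556385993958 0.24946294759626336
[546.27446207 -92.68346574  44.45244847] [[288.55507291 219.1445424 ]] [[323.74597799 185.20503477]]
[556.45519164 -72.3220066  129.45244847] [[282.95929299 203.06062496]] [[323.74597799 185.20503477]]
[551.87243389 -81.4875221  187.59587284] [[285.51335056 188.38394587]] [[323.74597799 185.20503477]]
```

View pics/g.png

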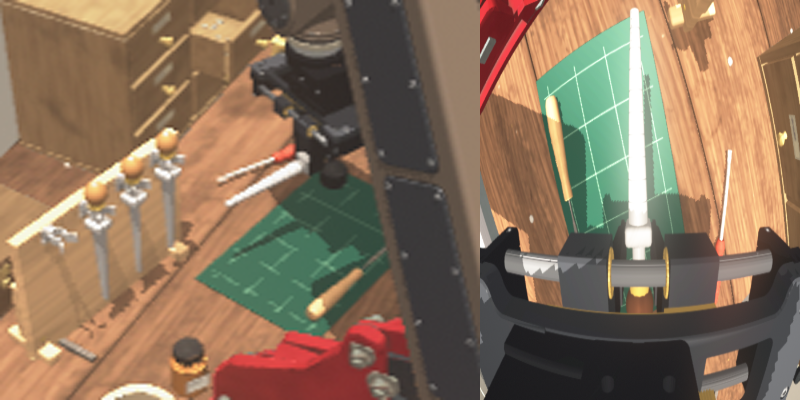

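Held level: side tip (285,207) gives about 85° from plumb with the tip near z 115. I'll lay it back and regrip on the knob itself.

Request:
move_arm(commands=[[[0,0,-0.15],0,-1],[[0,0,-0.3],0,-1],[[0,0,-0.4],0,-1],[[0,0,-0.4],0,-1],[[0,0,-0.4],0,-1],[[0,0,-0.4],0,-1],[[0,0,-0.4],0,-1],[[0,0,-0.4],0,-1],[[0,0,-0.35],0,-1],[[0,0,-0.25],0,-1],[[0,0,-0.15],0,-1],[[0,0,-0.07],0,-1],[[0,0,0],0,-1],[[0,0,0],0,0.2],[[0,0,0],0,0.2],[[0,0,0],0,0.2],[[0,0,0],0,0.2],[[0,0,0],0,0.2],[[0,0,0],0,0.2]])

```text
t: 13.63
eef_pos: [496.6, -192.1, 198.0]
tcp_rot: [3.141, 0.0, 1.109]
ft_force: [1.2, -0.0, -0.6]
opening: 0.578
grip_force: 0.0
```

Request:
move_arm(commands=[[[-0.27,-0.537,0],0,0.2],[[-0.27,-0.537,0],0,0.2],[[0,0,0],0,-1],[[0,0,0],0,-1],[[0,0,0],0,-1],[[0,0,0],0,-1],[[0,0,0],0,-1],[[0,0,0],0,-1],[[0,0,0],0,-1],[[0,0,0],0,-1]])

```text
t: 14.47
eef_pos: [480.5, -224.1, 197.8]
tcp_rot: [3.141, -0.0, 1.109]
ft_force: [1.2, 1.4, 1.0]
opening: 0.282
grip_force: 30.0
```

Request:
move_arm(commands=[[[0,0,0.15],0,-1],[[0,0,0.3],0,-1],[[0,0,0.5],0,-1],[[0,0,0.6],0,-1],[[0,0,0.6],0,-1],[[0,0,0.6],0,-1],[[0,0,0.6],0,-1],[[0,0,0.6],0,-1],[[0,0,0.6],0,-1],[[0,0,0.6],0,-1],[[0,0,0.6],0,-1],[[0,0,0.6],0,-1],[[0,0,0.6],0,-1],[[0,0,0.6],0,-1],[[0,0,0.5],0,-1],[[0,0,0.3],0,-1],[[0,0,0.15],0,-1],[[0,0,0],0,-1],[[0,0,0],0,-1]])

```text
t: 16.05
eef_pos: [480.1, -224.2, 452.3]
tcp_rot: [-3.141, -0.0, 1.109]
ft_force: [-0.2, 0.1, -3.2]
opening: 0.279
grip_force: 30.0
```

Request:
move_arm(commands=[[[0,0,0],0,-0.46]])

```text
t: 16.13
eef_pos: [480.3, -224.3, 451.9]
tcp_rot: [-3.14, -0.0, 1.109]
ft_force: [0.4, -0.3, -3.1]
opening: 0.281
grip_force: 30.0
```

Request:
move_arm(commands=[[[0,0,0],0,-0.45],[[0,0,0],0,-0.45]])

```text
t: 16.3
eef_pos: [480.4, -224.4, 452.1]
tcp_rot: [-3.14, -0.0, 1.109]
ft_force: [-0.5, -0.0, -2.8]
opening: 0.281
grip_force: 30.0
```

Request:
move_arm(commands=[[[0,0,0],0,-0.44],[[0,0,0],0,-0.44]])

```text
t: 16.47
eef_pos: [480.4, -224.4, 452.5]
tcp_rot: [-3.141, -0.0, 1.109]
ft_force: [0.3, 0.2, -1.8]
opening: 0.28
grip_force: 21.0
```

```bash
python3 -c "
from tilt import *
s=env.state();print(s['grip_force'],s['opening'],s['ft_force'],s['moment'])
"
```

```text
20.966430008411407 0.27961703479045225 [ 0.3414441   0.22345002 -1.79619229] [-0.12326195  0.09076479  0.02290604]
```

Request:
move_arm(commands=[[[0,0,0],0,-0.438],[[0,0,0],0,-0.438]])

```text
t: 16.63
eef_pos: [480.4, -224.3, 452.7]
tcp_rot: [3.142, -0.0, 1.109]
ft_force: [-1.0, -0.8, -2.5]
opening: 0.285
grip_force: 17.4
```

Request:
move_arm(commands=[[[0,0,0],0,-0.436],[[0,0,0],0,-0.436]])

```text
t: 16.8
eef_pos: [480.4, -224.3, 452.8]
tcp_rot: [3.141, 0.0, 1.109]
ft_force: [0.7, 0.1, -2.7]
opening: 0.282
grip_force: 15.3
```

Request:
move_arm(commands=[[[0,0,0],0,-0.433],[[0,0,0],0,-0.433]])

```text
t: 16.97
eef_pos: [480.3, -224.3, 452.8]
tcp_rot: [3.142, -0.0, 1.109]
ft_force: [0.3, 0.4, -1.7]
opening: 0.287
grip_force: 12.3
```

Request:
move_arm(commands=[[[0,0,0],0,-0.431],[[0,0,0],0,-0.431],[[0,0,0],0,-0.431]])

```text
t: 17.22
eef_pos: [480.3, -224.3, 452.8]
tcp_rot: [3.142, -0.0, 1.109]
ft_force: [-0.0, 0.2, -2.2]
opening: 0.285
grip_force: 10.4
```

Slope is about 1 N per 0.001; next is 6–7 N.

Request:
move_arm(commands=[[[0,0,0],0,-0.427],[[0,0,0],0,-0.427],[[0,0,0],0,-0.427],[[0,0,0],0,-0.427],[[0,0,0],0,-0.427]])

```text
t: 17.63
eef_pos: [480.4, -224.3, 452.8]
tcp_rot: [3.142, 0.0, 1.109]
ft_force: [-0.6, -0.7, -2.2]
opening: 0.287
grip_force: 7.0
```

```bash
python3 -c "
from tilt import *
s=cam('side');w=cam('wrist');b=s['image'][70:220,220:400]
cv2.imwrite('pics/i.png',np.hstack([cv2.resize(b,(480,400),interpolation=2),cv2.resize(w['image'],(320,400))])[:,:,::-1])
st=env.state();print(st['grip_force'],st['opening'],st['moment'],st['ft_force'])
k=st['eef_pos']-np.array([0,0,178])
for a in (0,10,20,30,40):
  a=np.radians(a);t=k+170*np.array([.447*np.sin(a),.894*np.sin(a),-np.cos(a)]);u=proj(s,t)[0];v=proj(s,k)[0];print((u-[220,70])*480/180,(v-[220,70])*480/180)
"
```

```text
6.989697217941284 0.28888892336741634 [-0.1186793   0.09131365  0.00885062] [-0.10907751  0.25909585 -2.50120313]
[275.67157223 321.85823292] [283.40254708 214.46861204]
[257.77469044 328.32606871] [283.40254708 214.46861204]
[240.2541664  331.64977109] [283.40254708 214.46861204]
[223.56923598 331.64002942] [283.40254708 214.46861204]
[208.19609149 328.16812916] [283.40254708 214.46861204]
```

View pics/i.png

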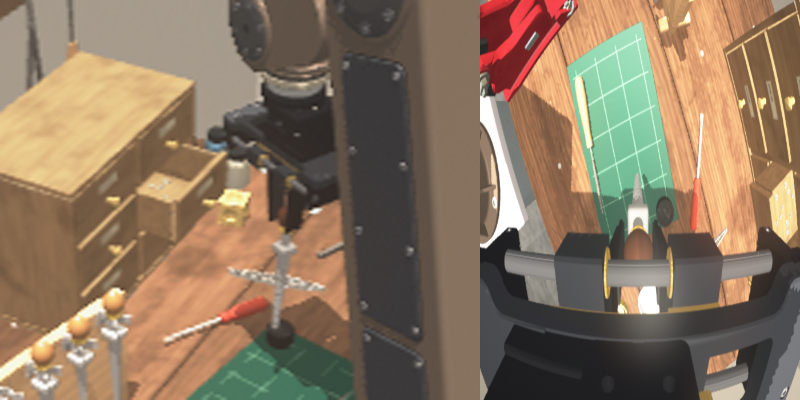

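Request:
move_arm(commands=[[[0,0,0],0,-0.425],[[0,0,0],0,-0.425],[[0,0,0],0,-0.425],[[0,0,0],0,-0.425],[[0,0,0],0,-0.425]])

```text
t: 18.15
eef_pos: [480.3, -224.3, 452.8]
tcp_rot: [3.142, 0.0, 1.109]
ft_force: [-0.5, 0.4, -2.4]
opening: 0.288
grip_force: 5.5
```

```bash
python3 -c "
from tilt import *
w=cam('wrist');save(w,'w7.png');st=env.state();print(st['grip_force'])
g=w['image'][150:240,255:300].min(2).astype(int)
for r in range(14,60,3): print(r+150,''.join('#' if v>150 else '.' for v in g[r]))
k=st['eef_pos']-np.array([0,0,178])
R=cv2.Rodrigues(np.array(w['rvec'],float))[0];T=np.array(w['tvec'],float).ravel()
for a in (-5,0,5,10,15):
  a=np.radians(a);t=k+170*np.array([.447*np.sin(a),.894*np.sin(a),-np.cos(a)]);q=R@t+T;r=np.hypot(*q[:2]);th=np.arctan2(r,q[2]);print(np.degrees(a),w['cx']+w['fx']*th*q[0]/r,w['cy']+w['fy']*th*q[1]/r)
"
```

```text
5.507306903600693
164 ...######..........##........................
167 #...................##.......................
170 .....................##......................
173 ......................##.....................
176 .......................##....................
179 ........................##...................
182 .........................##..................
185 .................#######..##.................
188 ................#########..##................
191 ...............##########...##..........#####
194 ...............###########...##..............
197 ...............#############..##.............
200 .............#############...................
203 ..............###########....................
206 .............############.###................
209 ..................#..........................
-5.0 276.39664903603096 207.47850301131868
0.0 276.42131221782654 193.4581476745386
5.0 276.4459234706517 179.44105310075327
10.0 276.47046164760525 165.4279091087877
14.999999999999998 276.4949003775714 151.4194673909921
```

The tip sits within about 3° of plumb (wrist row ~185). Gripping firmly.

Request:
move_arm(commands=[[[0,0,0],0,-0.44],[[0,0,0],0,-0.5],[[0,0,0],0,-1],[[0,0,0],0,-1],[[0,0,0],0,-1],[[0,0,0],0,-1],[[0,0,0],0,-1]])

```text
t: 18.78
eef_pos: [480.4, -224.3, 452.8]
tcp_rot: [3.141, 0.0, 1.109]
ft_force: [0.0, -0.0, -1.6]
opening: 0.276
grip_force: 30.0
```

Request:
move_arm(commands=[[[0.05,0.17,0],0.5,-1],[[0.1,0.35,0],1,-1],[[0.147,0.52,0],1,-1],[[0.147,0.52,0],1,-1],[[0.147,0.52,0],1,-1],[[0.147,0.52,0],1,-1],[[0.147,0.52,0],1,-1],[[0.147,0.52,0],1,-1],[[0.147,0.52,0],1,-1],[[0.147,0.52,0],1,-1],[[0.147,0.52,0],1,-1],[[0.147,0.52,0],1,-1],[[0.147,0.52,0],1,-1],[[0.147,0.52,0],1,-1],[[0.147,0.52,0],1,-1],[[0.147,0.52,0],1,-1],[[0.147,0.52,0],1,-1],[[0.147,0.52,0],1,-1],[[0.147,0.52,0],1,-1],[[0.147,0.52,0],1,-1]])

```text
t: 20.45
eef_pos: [564.4, 72.9, 452.7]
tcp_rot: [3.141, -0.0, 2.673]
ft_force: [0.2, 0.1, -1.8]
opening: 0.28
grip_force: 30.0
```

Request:
move_arm(commands=[[[0.121,0.43,0],0.75,-1],[[0.121,0.43,0],0.75,-1],[[0.121,0.43,0],0.75,-1],[[0.121,0.43,0],0.75,-1],[[0.121,0.43,0],0.4,-1],[[0.121,0.43,0],0.35,-1],[[0,0,-0.3],0,-1],[[0,0,-0.4],0,-1],[[0,0,-0.4],0,-1],[[0,0,-0.4],0,-1],[[0,0,-0.3],0,-1],[[0,0,0],0,-1],[[0,0,0],0,-1]])

```text
t: 21.53
eef_pos: [586.1, 149.4, 398.4]
tcp_rot: [-3.141, -0.001, 2.968]
ft_force: [-1.4, 1.0, -1.8]
opening: 0.281
grip_force: 30.0
```

```bash
python3 -c "
from tilt import *
P=[cam(n) for n in('top','side','wrist')]
st=env.state();print(st['eef_pos'],st['tcp_rot'],st['grip_force'])
k=st['eef_pos']-np.array([0,0,178.8]);k[2]=k[2]
s=P[1];X=[k,k-[0,0,26],k-[0,0,170],[645.2,139.6,190]];print((proj(s,X)-[180,130])*480/150)
b=s['image'][130:280,180:330]
cv2.imwrite('pics/j.png',np.hstack([cv2.resize(b,(480,480),interpolation=2),cv2.resize(P[2]['image'],(320,480))])[:,:,::-1])
"
```

```text
[586.11930994 149.40435612 399.45388305] [3.14115529e+00 1.09670463e-03 2.96853395e+00] 29.999529719352722
[[177.55254005 287.32730263]
 [179.70170433 308.0678009 ]
 [190.64295335 413.656265  ]
 [133.73126288 283.53479   ]]
```

View pics/j.png

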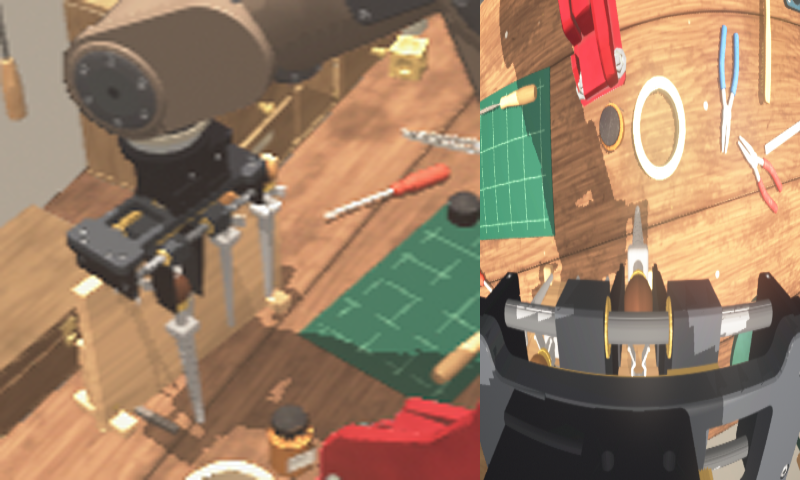

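```bash
python3 -c "
from tilt import *
w=cam('wrist');st=env.state()
R=cv2.Rodrigues(np.array(w['rvec'],float))[0];T=np.array(w['tvec'],float).ravel()
def pw(t):
  q=R@np.array(t,float)+T;r=np.hypot(*q[:2]);th=np.arctan2(r,q[2]);return w['cx']+w['fx']*th*q[0]/r,w['cy']+w['fy']*th*q[1]/r
C=np.array([645.2,139.6,196]);x=np.array([.985,-.172,0]);y=np.array([.172,.985,0])
for d in(0,-5,-16): print(d,pw(C+d*x),pw(C+d*x+11*y),pw(C+d*x-11*y))
print('knob lateral',(st['eef_pos']-C)@x,(st['eef_pos']-C)@y)
cv2.imwrite('pics/k.png',cv2.resize(w['image'][240:340,215:335],(720,600),interpolation=2)[:,:,::-1])
"
```

```text
0 (np.float64(275.5319077195212), np.float64(321.7836899000446)) (np.float64(291.79049300137336), np.float64(321.6946675652042)) (np.float64(259.2776228624917), np.float64(321.684153813477))
-5 (np.float64(275.51953540050715), np.float64(315.7644754956632)) (np.float64(291.94877017246665), np.float64(315.6780067774389)) (np.float64(259.09475776387103), np.float64(315.66792009816544))
-16 (np.float64(275.49255758155545), np.float64(301.9830223209995)) (np.float64(292.29562504415213), np.float64(301.90329340831204)) (np.float64(258.6943028674644), np.float64(301.89437276906824))
knob lateral -59.9349873551764 -0.4844596381406685
```

View pics/k.png

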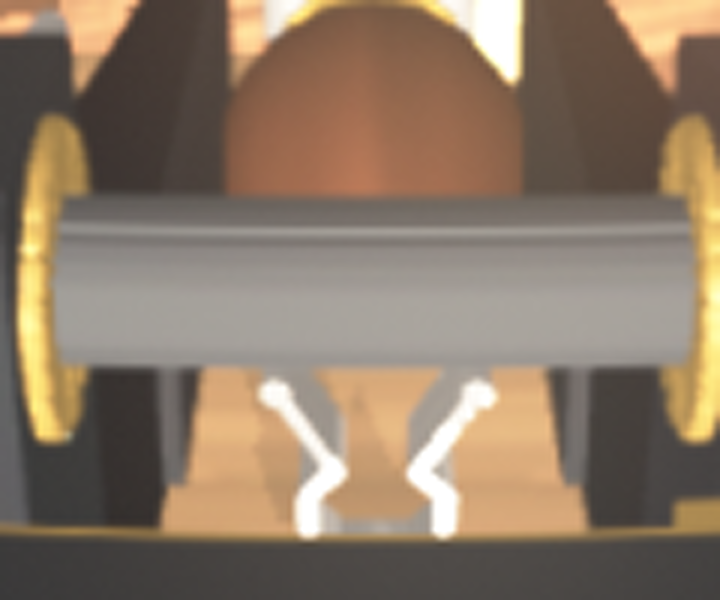

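The last picture shows the clip lips at wrist columns 260 and 295, centred at 277.8. The knob is at 277.2, so it is aligned sideways, and the clip is about 2 mm deeper than I estimated. Pressing in slowly.

Request:
move_arm(commands=[[[0.2,-0.034,0],0,-1],[[0.3,-0.052,0],0,-1],[[0.3,-0.052,0],0,-1],[[0.2,-0.034,0],0,-1],[[0.15,-0.026,0],0,-1],[[0.15,-0.026,0],0,-1],[[0,0,0],0,-1]])

```text
t: 22.32
eef_pos: [625.8, 142.5, 398.5]
tcp_rot: [3.142, 0.0, 2.968]
ft_force: [0.8, 0.1, -3.2]
opening: 0.277
grip_force: 30.0
```

Request:
move_arm(commands=[[[0.1,-0.017,0],0,-1],[[0.1,-0.017,0],0,-1],[[0.1,-0.017,0],0,-1],[[0.1,-0.017,0],0,-1],[[0.1,-0.017,0],0,-1]])

```text
t: 22.73
eef_pos: [639.9, 140.3, 398.6]
tcp_rot: [-3.142, -0.002, 2.969]
ft_force: [-3.6, 0.8, -2.3]
opening: 0.277
grip_force: 30.0
```

Request:
move_arm(commands=[[[0.1,-0.017,0],0,-1],[[0.1,-0.017,0],0,-1],[[0,0,0],0,-1]])

```text
t: 22.98
eef_pos: [646.6, 139.0, 398.8]
tcp_rot: [3.141, 0.001, 2.969]
ft_force: [-2.3, 1.3, -2.6]
opening: 0.281
grip_force: 30.0
```

Request:
move_arm(commands=[[[0.07,-0.012,0],0,-1],[[0,0,0],0,-1]])

```text
t: 23.15
eef_pos: [648.1, 138.8, 398.7]
tcp_rot: [-3.142, -0.001, 2.969]
ft_force: [-3.8, 0.6, -0.9]
opening: 0.279
grip_force: 30.0
```

Request:
move_arm(commands=[[[0.07,-0.012,0],0,-1],[[0.05,-0.01,0],0,-1],[[0,0,0],0,-1]])

```text
t: 23.4
eef_pos: [651.6, 138.2, 398.8]
tcp_rot: [3.142, -0.001, 2.969]
ft_force: [-4.7, 1.7, -0.6]
opening: 0.281
grip_force: 30.0
```

```bash
python3 -c "
from tilt import *
w=cam('wrist');st=env.state();print(st['eef_pos'],st['ft_force'],st['moment'])
g=w['image'][130:230,255:300].min(2).astype(int)
for r in range(0,80,4): print(r+130,' '.join('%3d'%v for v in g[r][::3]))
"
```

```text
[651.47745006 138.29723784 398.81407047] [-5.35724496  0.57979819 -0.14428304] [0.19660311 1.00716891 0.02812979]
130 141 134 136 141 139 134 129 127 127 125 124 120 120 120 127
134 126 122 121 117 113 117 125 128 129 127 121 118 116 117 121
138 119 121 116 114 112 115 120 123 120 125 130 132 131 131 130
142 123 125 126 129 127 130 132 125 120 114 109 107 106 109 101
146 112 112 110 110 104 103  98  93  94  76  81  82  99 105 110
150  92  78  77  85  89 109 108 112 117 124 122 115 117 117 119
154 112 112 112  90 108 113 215 222 138 140 143 144 129 127 129
158 133 133  92  94 106 114 184 207 143 139 138 144 143 131 126
162 142  96  93  89 127 153 191 212 174 149 152 149 147 149 149
166  99  92  96 136 146 160 195 212 185 139 143 148 151 148 149
170  90  93 102 144 148 170 196 212 199 153 149 145 139 136 134
174  98  96 126 138 138 161 191 203 198 148 124 114 128 133 133
178  89 115 129 129 146 167 166 201 209 160  92  91  91 129 130
182  93  93  94  93 141 182 204 214 210 191  95  96  94 116 131
186  97  97  97  98 145 184 206 213 206 193  98  92  93 178 225
190  98  89  97 101 152 158 152 148 147 196 131 104 104 182 253
194 128 156 152 154 151 162 165 162 157 156 150  97  98 182 230
198 107 119 120 126 157 153 163 162 155 143 143 109 109 184 253
202 110 145 145 160 161 162 160 162 162 160 156 153 139 147 129
206 152 249 176 178 182 186 187 184 187 185 185 185 169 203 246
```

Request:
move_arm(commands=[[[-0.07,0.012,0],0,-1],[[-0.07,0.012,0],0,-1],[[0,0,0],0,-1]])

```text
t: 23.7
eef_pos: [647.4, 138.9, 398.9]
tcp_rot: [3.141, 0.001, 2.969]
ft_force: [-0.0, -0.2, -3.0]
opening: 0.281
grip_force: 30.0
```

```bash
cat > tipw.py <<'E'
from tilt import *
w=cam('wrist');st=env.state();print(st['eef_pos'],st['ft_force'],st['moment'],st['opening'],st['grip_force'])
g=w['image'][130:230,255:300].min(2).astype(int)
for r in range(10,64,3): print(r+130,' '.join('%3d'%v for v in g[r][::3]))
E
python3 tipw.py
```

```text
[647.51167708 138.87187372 398.9458429 ] [ 0.62756811 -1.07318079 -1.93131778] [ 0.05498567 -0.03624473 -0.03900883] 0.27570110124794084 29.999467134475708
140 118 123 121 119 116 113 118 120 117 121 124 130 130 131 133
143 116 113 114 116 119 124 134 131 126 130 129 123 122 121 115
146 134 135 128 126 125 126 122 115 113 108 104 104  98 111  84
149 113 111 110 110 104 102  97  92  93  75  82  85 100 106 112
152 104  94 105  76  78  87  95 111 113 118 117 113 114 114 115
155  90 112 115 121 113 106 115 126 131 136 135 130 123 125 134
158 116 116 124 130 129 106 227 222 136 140 144 144 134 132 127
161 135 135 135 142 138 105 224 220 133 139 140 145 143 132 127
164 143 143 141 134 128 103 220 226 153 147 151 150 149 147 147
167 140 134 127 115 101 121 203 222 175 145 145 143 149 151 150
170 138 112  96  96 100 136 159 190 172 144 148 154 154 148 149
173 108  95  95  95 134 150 157 191 180 151 148 143 138 135 134
176  97  98  96 101 144 150 162 192 195 107  91  88  93 131 132
179  91  87  87  98 123 150 173 183 197  88  89  90  94 134 134
182  89  91  92  92  95 144 180 192 188  95  93  91  92 129 135
185  93  93  94  94  96 145 155 188 182 120  96  97  95 119 133
188  96  96  95  97 105 152 150 157 182 130  92  92  92 173 253
191 108 127 122 112 121 153 157 152 161 146 102  99  99 182 253
```

Request:
move_arm(commands=[[[-0.07,0.012,0],0,-1],[[-0.07,0.012,0],0,-1],[[0,0,0],0,-1]])

```text
t: 24.0
eef_pos: [643.2, 139.7, 399.0]
tcp_rot: [3.141, 0.001, 2.969]
ft_force: [2.6, 0.9, -2.2]
opening: 0.277
grip_force: 30.0
```

```bash
python3 tipw.py; python3 -c "
from tilt import *
for n in('top','side'):
  p=cam(n)
  for t in('neck','knob','tip'):
    for q in cut_out(t,p)[:2]:
      m=np.argwhere(q['region']);print(n,t,round(q['confidence'],2),q['at'],len(m),m.min(0),m.max(0))
"
```

```text
[643.29048362 139.67388029 398.95148718] [ 2.87232678  1.13973778 -1.47195238] [ 0.14375802 -0.4801194  -0.01192038] 0.27850073677973797 29.999536871910095
140 131 126 123 116 111 116 119 126 133 131 126 118 116 116 118
143 119 120 123 121 120 117 117 118 116 118 121 127 128 129 132
146 115 115 114 115 116 119 130 131 126 130 132 130 126 124 119
149 129 129 129 128 126 130 128 120 115 111 107 105 106 101  96
152 120 119 113 112 107 107 102 103  93 102  77  81  86  96 109
155 104 108  97  98  80  75  88  95 108 115 115 112 113 113 115
158  84  94 109 120 113 112 103 116 129 133 131 125 121 124 134
161 113 115 122 128 126 118 227 222 138 140 145 145 131 129 129
164 132 132 136 140 138 105 225 218 131 138 141 144 143 131 125
167 143 142 141 137 130  98 219 226 144 145 151 150 150 143 144
170 140 136 138 138 140 123 210 224 169 149 149 147 150 152 150
173 143 138 143 146 147 121 201 218 172 143 148 149 151 149 150
176 132 143 148 144 133 142 200 217 173 106 102 100  99 132 137
179 110 125 108  94  96  96 134 145 126  91  91  90  90 119 132
182  94  90  89  88  89  90 145 170 139  88  88  90  92 132 135
185  90  88  91  91  94 100 153 152 144  90  92  91  92 133 135
188  92  94  94  93  92 118 145 146 141  93  94  96  94 115 125
191  95 117 130 140  98 134 148 147 142  90  93  92  93 168 247
top knob 0.35 [260.5, 176.8] 130 [171 256] [188 265]
side neck 0.54 [221.6, 230.2] 254 [207 219] [252 230]
side neck 0.31 [232.2, 331.5] 315 [318 215] [352 249]
side knob 0.71 [226.7, 229.7] 225 [208 218] [252 230]
side tip 0.68 [225.3, 226.9] 219 [208 219] [252 230]
```

```bash
cat > ax.py <<'E'
from tilt import *
# axis of the mandrel in the vertical plane along the rack's x through the TCP, from the side mask
C=np.array([647.4,140.7,190]);x=np.array([.985,-.172,0]);y=np.array([.172,.985,0])
def axis(o=None):
    p=cam('side');st=env.state();e=st['eef_pos'] if o is None else o
    print(e,st['ft_force'])
    for n in('tip','knob'):
        for q in cut_out(n,p)[:1]:
            m=q['region'];L=[]
            for r in np.unique(np.argwhere(m)[:,0]):
                c=np.argwhere(m[r]).ravel(); 
                if len(c)>12: continue
                cc,d=ray(p,(c.mean(),r)); l=((e-cc)@y)/(d@y); X=cc+d*l; L.append(((X-C)@x,X[2],len(c)))
            L=np.array(L);print(n,round(q['confidence'],2));print(np.round(L[::3],1).tolist())
            s=L[(L[:,1]<150)];f=np.polyfit(s[:,1],s[:,0],1);print('at clip z',np.polyval(f,190),'knob216',np.polyval(f,220),'tilt deg',np.degrees(np.arctan(f[0])),'TCP',(e-C)@x)
if __name__=='__main__':axis()
E
python3 ax.py
```

```text
[643.35844925 139.62185635 398.81674336] [ 2.62567422  0.29154316 -1.1368793 ]
tip 0.71
[[-7.2, 239.2, 2.0], [-10.0, 229.0, 6.0], [-10.5, 217.4, 5.0], [-8.7, 204.4, 3.0], [-9.3, 192.5, 2.0], [-7.5, 179.1, 8.0], [-5.7, 165.5, 8.0], [-8.6, 154.6, 6.0], [-9.1, 142.2, 5.0], [-9.7, 129.5, 4.0], [-12.6, 118.3, 4.0], [-10.8, 103.9, 4.0], [-11.3, 90.8, 3.0], [-14.3, 79.2, 1.0], [-17.4, 67.5, 1.0]]
at clip z -4.297694777147523 knob216 -1.7275587109227715 tilt deg 4.8966419453692565 TCP -3.7954867860736874
knob 0.51
[[-7.2, 239.2, 2.0], [-12.2, 230.3, 5.0], [-10.5, 217.4, 5.0], [-8.7, 204.4, 3.0], [-11.6, 193.9, 3.0], [-9.8, 180.5, 9.0], [-3.3, 164.1, 9.0], [-8.6, 154.6, 6.0], [-6.7, 140.7, 6.0], [-7.3, 128.0, 5.0], [-10.2, 116.8, 5.0], [-10.8, 103.9, 4.0], [-13.7, 92.4, 4.0], [-14.3, 79.2, 3.0], [-14.9, 65.8, 2.0], [-15.5, 52.3, 1.0]]
at clip z -3.732193525386606 knob216 -1.0923535848611046 tilt deg 5.028770239645896 TCP -3.7954867860736874
```

Request:
move_arm(commands=[[[0.085,-0.015,0],0,-1],[[0.085,-0.015,0],0,-1],[[0.085,-0.015,0],0,-1],[[0.085,-0.015,0],0,-1],[[0,0,0],0,-1]])

```text
t: 25.02
eef_pos: [653.4, 137.8, 398.5]
tcp_rot: [-3.141, -0.003, 2.969]
ft_force: [-5.7, 0.5, 1.8]
opening: 0.279
grip_force: 30.0
```

```bash
python3 ax.py
```

```text
[653.29387983 137.84625941 398.53537446] [-4.97846216  0.87402235  0.212861  ]
tip 0.55
[[1.3, 238.3, 2.0], [-3.7, 229.3, 5.0], [-1.9, 216.4, 5.0], [-0.1, 203.3, 5.0], [-2.9, 192.8, 3.0], [-14.9, 187.7, 5.0], [-3.9, 168.6, 9.0], [-6.8, 157.7, 7.0], [-12.0, 148.2, 6.0], [-14.9, 137.2, 6.0], [-17.9, 126.1, 6.0], [-23.2, 116.4, 5.0], [-28.5, 106.6, 6.0], [-31.6, 95.3, 6.0], [-32.3, 82.2, 5.0], [-35.4, 70.6, 5.0], [-38.5, 58.9, 3.0]]
at clip z -2.468343019076464 knob216 5.916074948848866 tilt deg 15.614646771821933 TCP 6.296315016553404
knob 0.79
[[-0.4, 235.3, 3.0], [-0.8, 223.8, 4.0], [-1.3, 212.1, 3.0], [0.5, 198.9, 3.0], [-12.1, 181.9, 6.0], [-5.6, 165.4, 8.0], [-10.9, 156.0, 7.0], [-13.8, 145.1, 7.0], [-14.3, 132.5, 6.0], [-19.6, 122.9, 5.0], [-22.6, 111.6, 5.0], [-28.0, 101.8, 4.0], [-31.0, 90.4, 4.0], [-34.1, 78.9, 4.0], [-37.2, 67.2, 4.0]]
at clip z 1.0086226040059785 knob216 10.57782558689685 tilt deg 17.691301264663615 TCP 6.296315016553404
```

Request:
move_arm(commands=[[[-0.1,0.017,0],0,-1],[[-0.1,0.017,0],0,-1],[[0,0,0],0,-0.44],[[0,0,0],0,-0.434],[[0,0,0],0,-0.43],[[0,0,0],0,-0.428],[[0,0,0],0,-0.427],[[0,0,0],0,-0.427],[[0,0,0],0,-0.427]])

```text
t: 25.92
eef_pos: [647.5, 138.8, 398.7]
tcp_rot: [-3.142, -0.0, 2.969]
ft_force: [-0.3, -0.1, -2.9]
opening: 0.288
grip_force: 7.0
```

```bash
python3 ax.py
```

```text
[647.50424964 138.7741736  398.73643518] [-0.8251496   0.10767145 -1.75058021]
tip 0.55
[[-4.8, 237.7, 1.0], [-7.5, 227.6, 5.0], [-5.8, 214.6, 5.0], [-4.0, 201.5, 5.0], [-6.8, 191.0, 3.0], [-2.7, 176.1, 10.0], [1.5, 161.0, 9.0], [-1.3, 150.0, 7.0], [-4.2, 139.0, 7.0], [-7.1, 127.8, 7.0], [-7.7, 115.1, 6.0], [-5.8, 100.5, 4.0], [-8.8, 89.0, 4.0], [-9.3, 75.7, 3.0], [-9.9, 62.3, 2.0]]
at clip z -0.5887128380677318 knob216 1.8767645219535822 tilt deg 4.698156810183319 TCP 0.4339280311971772
```

Request:
move_arm(commands=[[[-0.1,0.017,0],0,-0.427],[[-0.1,0.017,0],0,-0.427],[[0,0,0],0,-0.427]])

```text
t: 26.32
eef_pos: [641.0, 140.0, 398.9]
tcp_rot: [3.141, 0.0, 2.969]
ft_force: [0.6, 0.0, -2.8]
opening: 0.289
grip_force: 7.0
```

```bash
python3 ax.py
```

```text
[641.22430728 139.93496414 398.92549017] [ 0.8328517   0.7168166  -3.09055537]
tip 0.73
[[-13.3, 238.7, 3.0], [-13.8, 227.3, 6.0], [-14.4, 215.7, 5.0], [-8.1, 199.9, 3.0], [-10.9, 189.4, 3.0], [-2.2, 171.7, 10.0], [2.1, 156.5, 7.0], [1.6, 144.0, 6.0], [3.5, 129.8, 6.0], [5.4, 115.5, 6.0], [4.9, 102.5, 5.0], [6.9, 87.7, 3.0], [8.9, 72.7, 3.0], [8.5, 59.1, 2.0]]
at clip z -1.9234451416327598 knob216 -4.554636194461159 tilt deg -5.012378587079419 TCP -5.951471160820293
knob 0.73
[[-392.3, 383.6, 4.0], [-387.8, 370.9, 6.0], [-379.0, 355.4, 7.0], [-370.0, 339.4, 8.0], [-362.2, 323.9, 8.0], [-354.1, 308.0, 8.0], [-353.3, 296.7, 3.0]]Traceback (most recent call last):
  File "ax.py", line 16, in <module>
    if __name__=='__main__':axis()
                            ~~~~^^
  File "ax.py", line 15, in axis
    s=L[(L[:,1]<150)];f=np.polyfit(s[:,1],s[:,0],1);print('at clip z',np.polyval(f,190),'knob216',np.polyval(f,220),'tilt deg',np.degrees(np.arctan(f[0])),'TCP',(e-C)@x)
                        ~~~~~~~~~~^^^^^^^^^^^^^^^^^
    raise TypeError("expected non-empty vector for x")
TypeError: expected non-empty vector for x
```

Captured: the neck stays at the clip while the shaft pivots both ways about it. I'll bring the knob back over the neck, settle it, then open a little and rise.

Request:
move_arm(commands=[[[0.085,-0.015,0],0,-0.427],[[0.085,-0.015,-0.05],0,-0.427],[[0,0,-0.05],0,-0.427],[[0,0,0],0,-0.427],[[0,0,0],0,-0.42],[[0,0,0],0,-0.4],[[0,0,0],0,-0.3],[[0,0,0],0,-0.15],[[0,0,0],0,-0.1],[[0,0,0],0,-0.1],[[0,0,0],0,-0.1],[[0,0,0],0,-0.1]])

```text
t: 27.47
eef_pos: [646.6, 139.0, 395.7]
tcp_rot: [3.142, -0.0, 2.969]
ft_force: [-0.2, 0.7, 0.7]
opening: 0.45
grip_force: 0.0
```

Request:
move_arm(commands=[[[0,0,0.1],0,-0.1],[[0,0,0.2],0,-0.1],[[0,0,0.4],0,-0.1],[[0,0,0.6],0,-0.1],[[0,0,0.8],0,-0.1],[[0,0,0.8],0,-0.1],[[0,0,0.8],0,-0.1],[[-0.6,0,0.3],0,-0.1],[[-0.9,0,0],0,-0.1],[[-0.9,0,0],0,-0.1],[[-0.9,0,0],0,-0.1],[[-0.9,0,0],0,-0.1],[[-0.6,0,0],0,-0.1],[[0,0,0],0,-0.1]])

```text
t: 28.63
eef_pos: [499.6, 139.0, 517.7]
tcp_rot: [3.141, 0.001, 2.969]
ft_force: [1.1, 0.4, 0.6]
opening: 0.448
grip_force: 0.0
```

```bash
cat > fin.py <<'E'
from ax import *
try: axis(C)
except Exception as e: print(e)
p=cam('side');t=cam('top');st=env.state();print(st['t'],st['eef_pos'])
a=cv2.imread('pics/top0.png')[:,:,::-1].astype(int);b=cv2.imread('pics/side0.png')[:,:,::-1].astype(int)
# other knobs: orange centroid shift side image
for n,i0,i1 in(('side',b,p['image'].astype(int)),('top',a,t['image'].astype(int))):
    pts=proj(p if n=='side' else t,[[614.4,-39.2,216],[625.4,20,216],[635.2,80.1,216],[645.7,139.8,216]])
    for u in pts:
        c,r=u.astype(int);f=lambda i:np.argwhere((lambda z:(z[...,0]>150)&(z[...,0]-z[...,2]>90))(i[r-7:r+8,c-7:c+8])).mean(0)
        g=lambda i:np.argwhere((lambda z:(z[...,0]-z[...,2]>25)&(z[...,0]<150))(i[r-7:r+8,c-7:c+8]))
        print(n,u.round(),f(i0),f(i1),len(g(i1)))
E
python3 fin.py
```

```text
[647.4 140.7 190. ] [ 0.68303275 -0.12194701 -0.52271653]
tip 0.51
[[-4.8, 239.1, 4.0], [-3.0, 226.3, 10.0], [-1.2, 213.3, 10.0], [-4.0, 202.8, 8.0], [-4.5, 190.9, 5.0], [-5.0, 178.9, 10.0], [-0.8, 163.8, 9.0], [-3.6, 152.9, 7.0], [-1.8, 138.9, 7.0], [-2.3, 126.2, 6.0], [-0.4, 111.8, 6.0], [-0.9, 98.8, 5.0], [-1.4, 85.6, 4.0], [-1.9, 72.2, 3.0]]
at clip z -2.45913225419974 knob216 -2.689302161408193 tilt deg -0.4395835166239843 TCP 0.0
knob 0.68
[[109.5, -415.9, 2.0], [103.0, -430.6, 9.0], [93.1, -442.3, 11.0], [79.9, -450.8, 12.0], [20.0, -470.2, 12.0], [8.4, -517.1, 11.0], [20.4, -552.5, 9.0], [3.7, -557.7, 5.0]]
at clip z 496.0210597665313 knob216 515.8555791081837 tilt deg 33.470709911711175 TCP 0.0
28.8833 [503.36322602 138.89174158 515.96546886]
side [262. 183.] [7.96153846 8.51923077] [10.72727273  3.45454545] 30
side [249. 192.] [7.34042553 7.57446809] [11.  2.] 9
side [235. 202.] [7.57407407 6.98148148] [7.83606557 7.        ] 9
side [221. 212.] [4.88888889 6.88888889] [5.41304348 6.63043478] 26
top [283. 179.] [8.13333333 7.04444444] [8.         7.04255319] 33
top [260. 175.] [7.3125 6.25  ] [7.24489796 6.28571429] 37
top [238. 172.] [7.74468085 6.70212766] [7.7755102  6.69387755] 37
top [215. 168.] [nan nan] [nan nan] 69fin.py:10: RuntimeWarning: Mean of empty slice.
  c,r=u.astype(int);f=lambda i:np.argwhere((lambda z:(z[...,0]>150)&(z[...,0]-z[...,2]>90))(i[r-7:r+8,c-7:c+8])).mean(0)
  ret = um.true_divide(
```

```bash
python3 -c "
from cell import env
print(env.job_done())"
```

```text
the job is handed in; nothing more can be done
None
```

The round mandrel is snapped into the leftmost clip (clip_3), hanging within about 1° of plumb with the other three mandrels unmoved, and the job is handed in (no verdict came back). One departure: at the fixed 30 N a finger the knob grip sagged, so I did the level lift gripping the bolster about 37 mm from the knob, then laid it down and regripped the knob for the rest.

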